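# Register the chip blade on the cutter bed and lock it

## Task

Fit the chip-cutter's square-grid blade cassette to the metal cutter bed: set it flat on the bed, push it up against the long back rail first and then along the rail against the short side stop, so that both edges lie fully home. Then turn the keeper all the way round by its black pin so that its arm locks over the cassette's corner. Leave the other cassette, a closed panel with a single slanting blade, where it lies.

Things in the scene. Friction and masses are not known exactly. Their poses are not given: they have to be found in the camera images.
- bed: Fixed flat aluminium cutter bed on the desk, 190 (own x) x 210 (own y) x 12 mm, origin at the centre of its underside. The stops stand along its own +x and +y sides; the keeper stands at its (-x, -y) corner. It never moves in an episode but stands elsewhere and turned in each.
- back_rail: Fixed steel bar on the bed, 12 x 140 x 11 mm, along the bed's own y; origin at the centre of its underside, 71 mm to +x of the bed's centre. Its face toward the bed's -x is the long stop.
- side_stop: Fixed steel bar on the bed, 60 x 12 x 11 mm, along the bed's own x; origin at the centre of its underside, 81 mm to +y of the bed's centre. Its face toward the bed's -y is the short stop.
- home (a point): Point on the bed's top face (12 mm over the desk), axes as the bed's: where the cassette's origin lies when the cassette touches both stops; 45 mm from the rail's face (+x) and 55 mm from the side stop's face (+y).
- chip_blade: The cassette to fit: loose grey plastic frame 90 (own x) x 110 (own y) x 14 mm, 0.25 kg or so, its window filled by a square grid of thin steel blades running both ways. Origin at the centre of its underside, z up. A steel bail handle bridges it along its own y. Fits either way round (half a turn makes no difference).
- chip_blade_grip (a point): Middle of that cassette's handle bar, 43 mm above its underside: the bar is 14 mm thick (along own x) and 14 mm high (36 to 50 mm above the underside), 78 mm long clear between its end posts, and open beneath down to the blades (top at 10 mm).
- slice_blade: The other cassette, to be left alone: the same frame and handle, but its window is closed by a grey panel with one slanting blade across it, no grid. Origin at the centre of its underside.
- keeper (a joint): Angle of the keeper, a flat dark steel lever 16 mm wide that turns on an upright post; 0 to 1.745 rad, growing clockwise seen from above; starts open between 0 and 0.3, locked at the end stop 1.745. Slight friction holds it where it is left. It swings 17 to 23 mm above the bed, 3 mm clear over a seated cassette. Its clamping arm reaches 80 mm from the axis; at 0 it points 145 degrees from the bed's +x (toward +y), at the stop 45 degrees, over the cassette's (-x, -y) corner.
- keeper_axis (a point): On the keeper's upright turning axis, at the underside of the lever (29 mm over the desk).
- keeper_pin (a point): The keeper's upright black pin, on the tail opposite the clamping arm, 45 mm from the axis: 12 mm diameter, 38 mm tall above the lever, its top 73 mm over the desk; this point lies on its axis at the top.
Mind the look-alikes: they are no part of the job. What is shaped like the chip_blade but green is not meant.

How it is judged:
By the outcome, as a careful person would: the job done as asked, in the order asked, and still so for the second after the job is handed in, with the robot touching nothing.
It also fails if it takes over 54 s, if anything falls off the work surface, if the arm or the gripper's body presses on something with over 40 N, if the wrist force passes 120 N, or if a joint passes its speed limit or range.

## Robot

A 6-joint arm with a two-finger parallel gripper is mounted at the origin on a cart in front of the work surface, level with it; the furniture and walls round the work are solid. World frame = base frame: x ahead of the robot, y to its left, z up, the work surface at z = 0. Lengths are in m, angles in rad, forces in N, time in s.
With the tool pointing down it reaches from about 0.275 to 0.725 m from the base axis. Payload 5.6 kg.
Tool frame: the origin (TCP) lies between the finger pads; the fingertips stand manip.tcp_to_tips ahead of it and the grasp point (between the pads) lies 2 mm behind it (manip.tcp_to_tips is the distance from the TCP to the fingertips, in m); z points along the fingers, y is the line along which they close (so a half turn about z gives the same grasp; the last joint's range is limited). The gripper opens to 85 mm and grips with 20 to 120 N. Pads are 22 mm wide; open, the fingers measure 114 mm over their backs; the gripper's body (76 mm by 85 mm) begins 54 mm behind the grasp point. The pads swing forward as they close: fully open they stand 13 mm farther back than shut.
Start: joints at [-0.945, 0.255, 0.108, 0, -1.424, -0.285], TCP at [0.184, -0.518, 0.248] pointing down, gripper open.
Joint ranges: [-2.95, 2.95], [-1.21, 1.97], [-1.09, 1.5], [-2.87, 1.71], [-2.94, -0.07], [-3.05, 3.05]. Speed limits (rad/s): [2.57, 2.57, 3.14, 3.14, 3.14, 3.14].

## Interface

Orientations are given as [roll, pitch, yaw] about the fixed x, y, z axes, in that order (R = Rz(yaw) Ry(pitch) Rx(roll)).
In Python, from station import manip, vision gives the robot as it stands. The module is installed in compiled form; this text tells all that it offers.
- The arm moves only by the tool move_arm, never from a script. Its argument "series" is one flat list of numbers, 7 for each row, row after row: the shift along the tool's x, y, z in mm, then the turn, a rotation vector about the tool's x, y, z in rad, then the finger opening in mm, from 0 to 85.4. A call has 1 to 8 rows; each row shifts and turns the commanded pose from where the row before left it, along the tool's axes as they then stand; what a row does not reach is not made up. A row lasts 1/12 s, in which the tool goes at most 41.7 mm and 7.16 degrees, less where a joint would pass 70% of its speed; a pose out of reach is approached as far as the arm can. A call with a gripper value outside its range is refused whole. The fingers move at their own pace and stop on an object; "force" is the grip in N (left out, the last holds). Time passes only in rows, so rows that do not move let the fingers close. It gives the time, the measured TCP pose, the force, the opening and the grip force at its end, in the units of the state.
- manip.state(): the state, without advancing time (a new reading comes with each control period).
- vision.snapshot(name): name is "scene" or "side" or "wrist"; returns a dict with "img" (420x560x3 uint8, blue, green, red), "intrinsics" (3x3 intrinsics, pixels), "dist_coeffs" ([k1, k2, p1, p2, k3] as OpenCV has them; the pictures are not rectified), "extrinsics" (4x4, takes a point from camera to world coordinates); the wrist camera has in their place "hand_eye" (4x4, takes a point from camera to tool coordinates, whose origin is the TCP and whose axes are the flange's). Camera axes: x right, y up, looking along -z (the intrinsics and any distortion apply to the point x, -y, -z); pixel columns grow to the right and rows downward; lengths in m; the calibration is good to about 2 mm. A picture is of the moment at which its call begins: read the wrist's pose just before it. There is no depth.
- manip.job_done(): hands the job in; it is judged then, once.
The state is a dict: "t": time; "joints": joint angles; "qvel": joint speeds; "effort": joint torques, N m; "tool_pos": TCP position; "tcp_rot": TCP orientation; "contact_force": force on the tool from outside, world axes, zero at the start; "moment": the same for the moment, N m; "grip_width": finger opening in m; "grip_force": force on a finger pad.
Only numpy, scipy, OpenCV 4.12 (cv2) and the standard library are available. Lean on these libraries where they do the work, as an engineer would, in place of code of your own. Each camera call takes 0.05 s, during which the arm holds its last target. There are 200 camera calls.

## Working session

There is one attempt and no reset: what is moved stays moved. The work goes in short steps, Python scripts to look and compute and a tool call to move; the robot and the scene stay as the last step left them, time stands still between calls to the robot, and variables do not carry over. Pictures are saved under pics/ and viewed, at most 10 in all, crops included, and the job is handed in when it is done.

Besides the shell and the picture viewer there is one more tool, called after "Request:" in YAML: its name, and indented under it one key for each argument. move_arm: Moves the arm, as the interface text tells. Its arguments: {"type":"object","properties":{"series":{"type":"array"},"force":{"type":"number"}},"required":["series"]}

```bash
mkdir -p pics
cat > h.py <<'E'
import numpy as np, cv2
from station import manip, vision
from scipy.spatial.transform import Rotation as R
def T_tool(s):
    T=np.eye(4);T[:3,:3]=R.from_euler('xyz',s['tcp_rot']).as_matrix();T[:3,3]=s['tool_pos'];return T
def snap(n):
    s=manip.state();d=vision.snapshot(n)
    d['E']=d['extrinsics'] if n!='wrist' else T_tool(s)@np.array(d['hand_eye'])
    return d
def ray(d,px,z):
    px=np.array(px,float).reshape(-1,1,2)
    u=cv2.undistortPoints(px,np.array(d['intrinsics']),np.array(d['dist_coeffs']))[:,0]
    v=np.c_[u[:,0],-u[:,1],-np.ones(len(u))]
    E=np.array(d['E']);w=v@E[:3,:3].T;o=E[:3,3]
    return o+w*((z-o[2])/w[:,2])[:,None]
def proj(d,P):
    P=np.atleast_2d(P);E=np.linalg.inv(np.array(d['E']));c=P@E[:3,:3].T+E[:3,3]
    c=c*[1,-1,-1]
    return cv2.projectPoints(c,np.zeros(3),np.zeros(3),np.array(d['intrinsics']),np.array(d['dist_coeffs']))[0][:,0]
E
python3 - <<'E'
from h import *
import pickle
s=manip.state();print(s, manip.tcp_to_tips)
for n in ['scene','side']:
    d=snap(n);pickle.dump(d,open(n+'.pkl','wb'));cv2.imwrite(f'pics/{n}0.png',d['img']);print(n,np.round(d['E'],3).tolist())
a=[cv2.imread(f'pics/{n}0.png') for n in('scene','side')]
E
```

```text
{'t': 0.0, 'joints': array([-9.45390435e-01,  2.55753538e-01,  1.07002467e-01, -4.87760772e-04,
       -1.42390448e+00, -2.84586786e-01]), 'qvel': array([-3.83797050e-04,  1.34271784e-03,  2.47555014e-06, -2.78544800e-04,
       -6.72921090e-04,  2.40744283e-03]), 'effort': array([-5.79810376e-05, -3.86628771e+01,  2.37942177e+01,  5.36511675e+00,
       -5.94104538e-03,  5.71236072e-07]), 'tool_pos': array([ 0.1837392 , -0.51790549,  0.24738951]), 'tcp_rot': array([ 3.13967276e+00, -5.90295674e-05, -2.80084533e+00]), 'contact_force': array([ 0.44298105, -0.97071445,  0.19071457]), 'moment': array([-0.01829303,  0.00244592,  0.01159146]), 'grip_force': 0.0, 'grip_width': 0.08547535036236732} 0.017
scene [[0.874, 0.216, -0.435, 0.106], [-0.485, 0.375, -0.79, -0.912], [-0.008, 0.901, 0.433, 0.535], [0.0, 0.0, 0.0, 1.0]]
side [[0.938, 0.141, -0.316, 0.233], [-0.346, 0.368, -0.863, -0.962], [-0.005, 0.919, 0.394, 0.485], [0.0, 0.0, 0.0, 1.0]]
```

View pics/scene0.png

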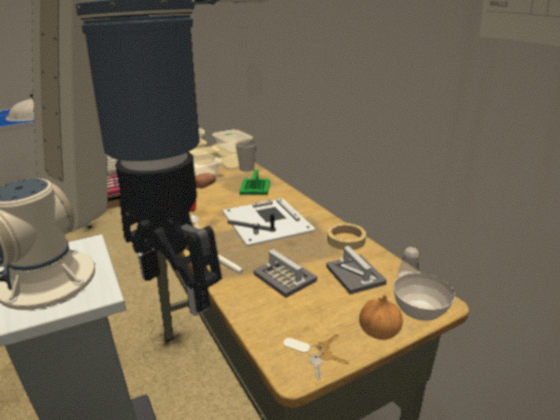

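View pics/side0.png

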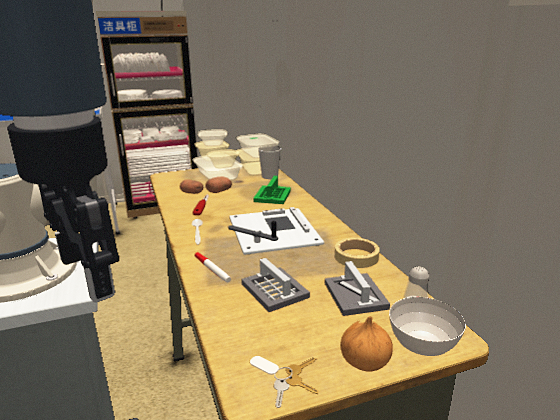

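The side view shows the grid cassette around (275,285), the slanting-blade one at (356,294), the bed at (275,228) with its keeper pin at about (273,230), and the green look-alike at (272,190). I'll enlarge the bed and cassettes.

Run:
```python
import pickle,cv2
d=pickle.load(open('side.pkl','rb'))
cv2.imwrite('pics/side_c.png',cv2.resize(d['img'][195:320,215:345],None,fx=6,fy=4.8,interpolation=cv2.INTER_CUBIC))
from h import *
print(np.round(ray(d,[[275,285],[275,228],[273,225]],0.012),3))
```

```text
[[ 0.476 -0.257  0.012]
 [ 0.562 -0.014  0.012]
 [ 0.563  0.004  0.012]]
```

View pics/side_c.png

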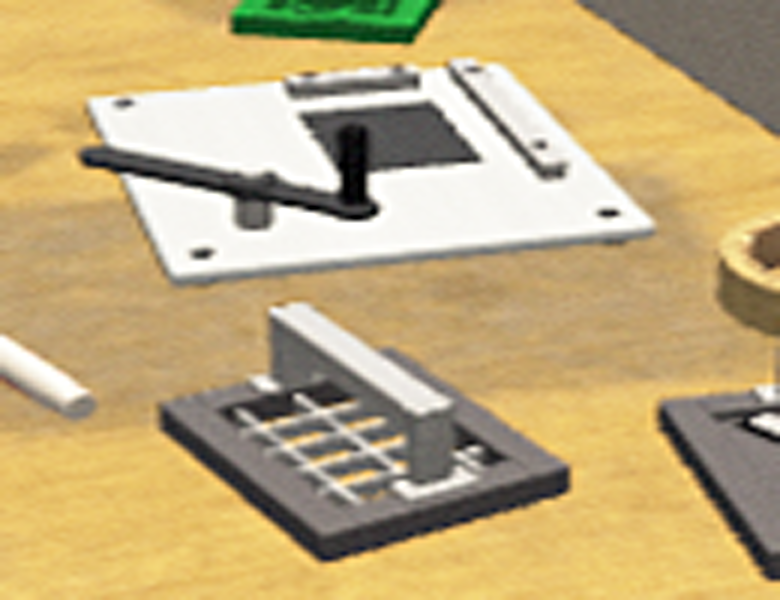

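The crop shows the handle bar top running from (280,308) to (434,408) in crop pixels. The bed's corners are at (88,98), (175,277) and (655,228). The rail is on the right and the side stop is at the far edge. The pin top is at (352,128) and the lever post is near (255,190).

Run:
```python
from h import *
import pickle
d=pickle.load(open('side.pkl','rb'))
f=lambda l,z:ray(d,[[215+a/6,195+b/4.8] for a,b in l],z)
h=f([(280,308),(434,408)],.05);print('handle',h.round(3),h.mean(0).round(3),np.degrees(np.arctan2(*(h[0]-h[1])[[1,0]])))
c=f([(160,408),(325,545),(570,470),(393,350)],.014);print('cass',c.round(3),c.mean(0))
b=f([(88,98),(175,277),(655,228)],.012);print('bed',b.round(3),'sides',np.linalg.norm(b[1]-b[0]),np.linalg.norm(b[2]-b[1]),'ctr',(b[0]+b[2])/2)
for p,q in((b[1],b[2]),(b[1],b[0])):print(np.degrees(np.arctan2(*(q-p)[[1,0]])))
print('pin',f([(352,128)],.073),'axis',f([(258,182)],.035),'arm tip',f([(85,157)],.035))
w=snap('wrist');print(np.round(w['hand_eye'],3),w['intrinsics'])
```

```text
handle [[ 0.463 -0.216  0.05 ]
 [ 0.483 -0.305  0.05 ]] [ 0.473 -0.261  0.05 ] 102.45639862790964
cass [[ 0.42  -0.22   0.014]
 [ 0.44  -0.328  0.014]
 [ 0.527 -0.308  0.014]
 [ 0.507 -0.203  0.014]] [ 0.47379041 -0.26471587  0.014     ]
bed [[ 0.477  0.1    0.012]
 [ 0.457 -0.11   0.012]
 [ 0.641 -0.127  0.012]] sides 0.2110402196896607 0.18543255954598967 ctr [ 0.5590088  -0.01360341  0.012     ]
-5.488800897076432
84.4441912506514
pin [[ 0.52759297 -0.10459816  0.073     ]] axis [[ 0.50099145 -0.07121644  0.035     ]] arm tip [[ 0.44639269 -0.02067424  0.035     ]]
[[-0.     0.964  0.265  0.067]
 [ 1.     0.     0.001 -0.001]
 [ 0.001  0.265 -0.964 -0.125]
 [ 0.     0.     0.     1.   ]] [[355.1689024    0.         279.18403353]
 [  0.         355.1689024  212.36883758]
 [  0.           0.           1.        ]]
```

```bash
cat >> h.py <<'E'
def plan(xyz,yaw_deg,n,grip):
    s=manip.state();p=s['tool_pos'];y0=s['tcp_rot'][2];dy=(np.radians(yaw_deg)-y0+np.pi)%(2*np.pi)-np.pi
    dp=(np.array(xyz)-p)*1000/n
    rows=[]
    for i in range(n):
        y=y0+dy*i/n;c,sn=np.cos(y),np.sin(y)
        rows.append([round(float(c*dp[0]+sn*dp[1]),1),round(float(sn*dp[0]-c*dp[1]),1),round(float(-dp[2]),1),0,0,round(-float(dy)/n,4),grip])
    for i in range(0,n,8): print(sum(rows[i:i+8],[]))
def st():
    s=manip.state();print('t',round(s['t'],2),s['tool_pos'].round(4),np.degrees(s['tcp_rot']).round(2),'F',s['contact_force'].round(1),'M',s['moment'].round(2),'g',round(s['grip_width']*1000,1),round(s['grip_force'],1),'q',s['joints'].round(2))
E
python3 -c "
from h import *
plan([.473,-.262,.22],-78.5,16,85)"
```

```text
[-22.4, 9.0, 1.7, 0, 0, -0.0894, 85, -23.1, 7.0, 1.7, 0, 0, -0.0894, 85, -23.6, 4.9, 1.7, 0, 0, -0.0894, 85, -24.0, 2.8, 1.7, 0, 0, -0.0894, 85, -24.1, 0.6, 1.7, 0, 0, -0.0894, 85, -24.1, -1.5, 1.7, 0, 0, -0.0894, 85, -23.9, -3.7, 1.7, 0, 0, -0.0894, 85, -23.4, -5.8, 1.7, 0, 0, -0.0894, 85]
[-22.8, -7.9, 1.7, 0, 0, -0.0894, 85, -22.0, -9.9, 1.7, 0, 0, -0.0894, 85, -21.1, -11.8, 1.7, 0, 0, -0.0894, 85, -19.9, -13.6, 1.7, 0, 0, -0.0894, 85, -18.6, -15.4, 1.7, 0, 0, -0.0894, 85, -17.2, -17.0, 1.7, 0, 0, -0.0894, 85, -15.6, -18.4, 1.7, 0, 0, -0.0894, 85, -13.9, -19.7, 1.7, 0, 0, -0.0894, 85]
```

Request:
move_arm:
  series: [-22.4,9.0,1.7,0,0,-0.0894,85,-23.1,7.0,1.7,0,0,-0.0894,85,-23.6,4.9,1.7,0,0,-0.0894,85,-24.0,2.8,1.7,0,0,-0.0894,85,-24.1,0.6,1.7,0,0,-0.0894,85,-24.1,-1.5,1.7,0,0,-0.0894,85,-23.9,-3.7,1.7,0,0,-0.0894,85,-23.4,-5.8,1.7,0,0,-0.0894,85]

```text
t: 0.82
tool_pos: [0.3291, -0.3894, 0.2343]
tcp_rot: [3.141, 0.0, -2.081]
contact_force: [0.6, 0.3, 0.3]
grip_width: 0.0849
grip_force: 0.0
```

Request:
move_arm:
  series: [-22.8,-7.9,1.7,0,0,-0.0894,85,-22.0,-9.9,1.7,0,0,-0.0894,85,-21.1,-11.8,1.7,0,0,-0.0894,85,-19.9,-13.6,1.7,0,0,-0.0894,85,-18.6,-15.4,1.7,0,0,-0.0894,85,-17.2,-17.0,1.7,0,0,-0.0894,85,-15.6,-18.4,1.7,0,0,-0.0894,85,-13.9,-19.7,1.7,0,0,-0.0894,85]

```text
t: 1.48
tool_pos: [0.4738, -0.2615, 0.2207]
tcp_rot: [3.141, 0.0, -1.366]
contact_force: [0.1, 0.3, 0.3]
grip_width: 0.0852
grip_force: 0.0
```

Run:
```python
from h import *
import pickle
st();d=snap('wrist');st();pickle.dump(d,open('w1.pkl','wb'));cv2.imwrite('pics/w1.png',d['img'])
```

```text
t 1.48 [ 0.4738 -0.2615  0.2207] [ 1.7997e+02  3.0000e-02 -7.8260e+01] F [0.1 0.3 0.3] M [-0.08 -0.03  0.03] g 85.2 0.0 q [-0.22  0.25  0.03 -0.   -1.35  0.42]
t 1.53 [ 0.4763 -0.2593  0.2199] [-1.7999e+02  8.0000e-02 -7.7840e+01] F [ 3.4  2.3 -0.1] M [ 0.36 -0.55 -0.03] g 85.2 0.0 q [-0.21  0.25  0.03 -0.   -1.35  0.42]
```

View pics/w1.png

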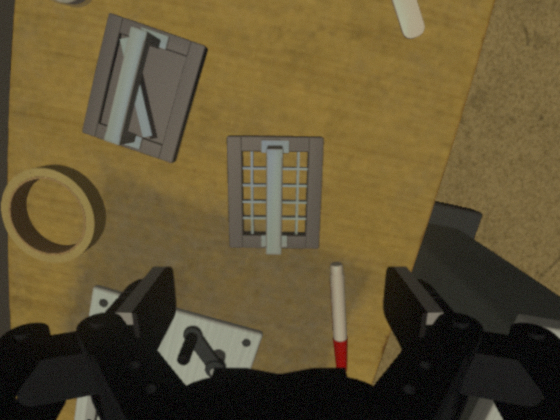

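The wrist view shows the grid cassette with its bar from (274,147) to (273,253). Its frame corners are at (229,137), (323,136), (320,247) and (229,248). The bed's near edge and the keeper pin are at the lower left.

Run:
```python
from h import *
import pickle
d=pickle.load(open('w1.pkl','rb'))
h=ray(d,[(274,147),(273,253)],.05);print(h,h.mean(0),np.linalg.norm(h[0]-h[1]),np.degrees(np.arctan2(*(h[1]-h[0])[[1,0]])))
c=ray(d,[(229,137),(323,136),(321,247),(229,248)],.014);print(c,c.mean(0))
a=lambda p,q:np.degrees(np.arctan2(*(c[q]-c[p])[[1,0]])); print(a(3,0),a(2,1),a(0,1),a(3,2))
st();plan([*( (h.mean(0)+c.mean(0))[:2]/2),.0655],-78.5,8,85)
```

```text
[[ 0.48711054 -0.30232556  0.05      ]
 [ 0.46935491 -0.21054508  0.05      ]] [ 0.47823273 -0.25643532  0.05      ] 0.09348218194715285 100.94904911510612
[[ 0.52929469 -0.29980263  0.014     ]
 [ 0.44489752 -0.31819789  0.014     ]
 [ 0.42142394 -0.2121697   0.014     ]
 [ 0.51110265 -0.19250878  0.014     ]] [ 0.4766797  -0.25566975  0.014     ]
-80.37682331794588 -77.5166393341025 -167.70407753494672 -167.63426855943752
t 1.53 [ 0.4763 -0.2593  0.2199] [-1.7999e+02  8.0000e-02 -7.7840e+01] F [ 3.4  2.3 -0.1] M [ 0.36 -0.55 -0.03] g 85.2 0.0 q [-0.21  0.25  0.03 -0.   -1.35  0.42]
[-0.4, -0.2, 19.3, 0, 0, 0.0014, 85, -0.4, -0.2, 19.3, 0, 0, 0.0014, 85, -0.4, -0.2, 19.3, 0, 0, 0.0014, 85, -0.4, -0.2, 19.3, 0, 0, 0.0014, 85, -0.4, -0.2, 19.3, 0, 0, 0.0014, 85, -0.4, -0.2, 19.3, 0, 0, 0.0014, 85, -0.4, -0.2, 19.3, 0, 0, 0.0014, 85, -0.4, -0.2, 19.3, 0, 0, 0.0014, 85]
```

Request:
move_arm:
  series: [-0.4,-0.2,22.4,0,0,0.0014,85,-0.4,-0.2,22.4,0,0,0.0014,85,-0.4,-0.2,22.4,0,0,0.0014,85,-0.4,-0.2,22.4,0,0,0.0014,85,-0.4,-0.2,22.4,0,0,0.0014,85,-0.4,-0.2,22.4,0,0,0.0014,85,-0.4,-0.2,22.4,0,0,0.0014,85,-0.4,-0.2,22.4,0,0,0.0014,60]

```text
t: 2.2
tool_pos: [0.4738, -0.2591, 0.0407]
tcp_rot: [3.141, 0.0, -1.382]
contact_force: [0.0, 0.0, -0.7]
grip_width: 0.075
grip_force: 0.0
```

Request:
move_arm:
  series: [0,0,0,0,0,0,30,0,0,0,0,0,0,8,0,0,0,0,0,0,8,0,0,0,0,0,0,8,0,0,0,0,0,0,8,0,0,0,0,0,0,8]
  force: 60

```text
t: 2.7
tool_pos: [0.4756, -0.2596, 0.0438]
tcp_rot: [-3.138, -0.002, -1.381]
contact_force: [0.4, 0.8, 5.9]
grip_width: 0.0131
grip_force: 59.4
```

```bash
python3 -c "
from h import *
st()"
```

```text
t 2.7 [ 0.4756 -0.2596  0.0438] [-1.798e+02 -1.100e-01 -7.914e+01] F [0.4 0.8 5.9] M [ 0.32 -0.08 -0.02] g 13.1 59.4 q [-0.21  0.39 -0.26  0.   -0.92  0.4 ]
```

Run:
```python
from h import *
import pickle
d=pickle.load(open('w1.pkl','rb'))
im=d['img'];cv2.imwrite('pics/w1c.png',cv2.resize(im[270:400,60:290],None,fx=3.4,fy=3.4,interpolation=cv2.INTER_CUBIC))
```

```text
(no output)
```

View pics/w1c.png

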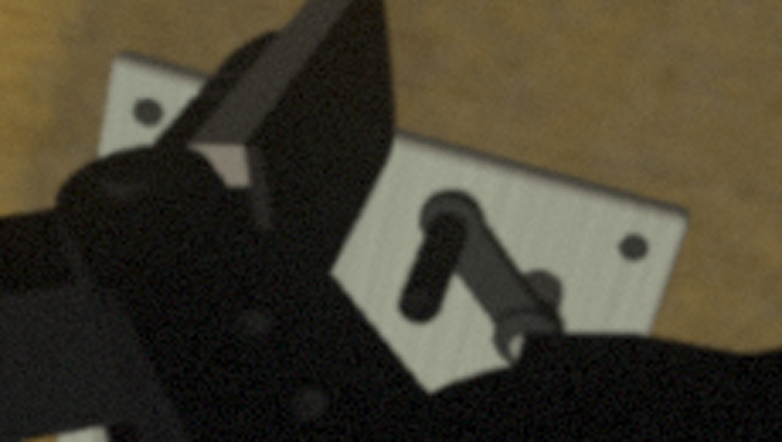

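Request:
move_arm:
  series: [0,0,-15,0,0,0,8,0,0,-20,0,0,0,8,0,0,-20,0,0,0,8,0,0,-20,0,0,0,8,0,0,-20,0,0,0,8,0,0,0,0,0,0,8]

```text
t: 3.2
tool_pos: [0.4761, -0.26, 0.1413]
tcp_rot: [-3.135, -0.004, -1.381]
contact_force: [0.6, -0.7, -1.2]
grip_width: 0.013
grip_force: 58.9
```

The crop shows the bed's near corners at (118,60) and (687,215), the pin base at (450,212), the pin top at (420,302) and the lever hub at (528,330).

Run:
```python
from h import *
import pickle
d=pickle.load(open('w1.pkl','rb'))
f=lambda l,z:ray(d,[[60+a/3.4,270+b/3.4] for a,b in l],z)
b=f([(118,62),(687,212)],.012);v=b[0]-b[1];print(b,np.linalg.norm(v),np.degrees(np.arctan2(v[1],v[0])))
yaw=np.radians(-5.5);ex=np.array([np.cos(yaw),np.sin(yaw)]);ey=np.array([-ex[1],ex[0]])
c=b[:,:2].mean(0)+.105*ey;print('ctr',c)
print('pin base,top,axis',f([(450,212)],.036),f([(420,302)],.073),f([(528,330)],.035))
s=snap('wrist');cv2.imwrite('pics/w2.png',s['img']);pickle.dump(s,open('w2.pkl','wb'))
```

```text
[[ 0.64426576 -0.11672734  0.012     ]
 [ 0.46020224 -0.10230254  0.012     ]] 0.18462787858696683 -4.481032145329953
ctr [ 0.5622978  -0.00499834]
pin base,top,axis [[ 0.53122573 -0.10367706  0.036     ]] [[ 0.53050562 -0.10052102  0.073     ]] [[ 0.5022366  -0.06577642  0.035     ]]
```

View pics/w2.png

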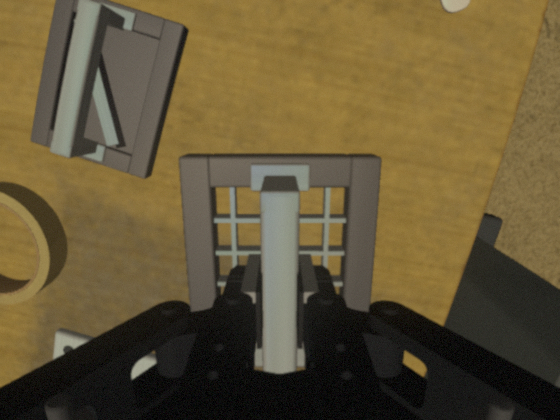

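The wrist view shows the cassette hanging straight in the fingers, its front edge at row 155 from (182,157) to (380,157). I'll use that to get its offset in the hand.

Run:
```python
from h import *
import pickle
d=pickle.load(open('w2.pkl','rb'));T=T_tool(manip.state())
f=lambda l,z:((ray(d,l,T[2,3]+z)-T[:3,3])@T[:3,:3]*1000).round(1)
print('front top edge',f([(181,157),(380,157)],-.028),'bar end',f([(280,182)],.008))
st()
plan([0.559,-0.010,.155],-95.3,14,8)
```

```text
front top edge [[ 51.4 -44.6  28.3]
 [ 51.5  42.7  27.9]] bar end [[46.9 -1.2 -7.9]]
t 3.25 [ 0.4752 -0.2594  0.139 ] [-1.7976e+02 -1.1000e-01 -7.9160e+01] F [-0.6  0.2 -4. ] M [ 0.01 -0.01 -0.06] g 12.6 58.9 q [-0.21  0.29 -0.12  0.   -1.15  0.4 ]
[-16.4, -9.2, -1.1, 0, 0, 0.0201, 8, -16.6, -8.9, -1.1, 0, 0, 0.0201, 8, -16.7, -8.6, -1.1, 0, 0, 0.0201, 8, -16.9, -8.2, -1.1, 0, 0, 0.0201, 8, -17.1, -7.9, -1.1, 0, 0, 0.0201, 8, -17.2, -7.5, -1.1, 0, 0, 0.0201, 8, -17.4, -7.2, -1.1, 0, 0, 0.0201, 8, -17.5, -6.8, -1.1, 0, 0, 0.0201, 8]
[-17.6, -6.5, -1.1, 0, 0, 0.0201, 8, -17.8, -6.1, -1.1, 0, 0, 0.0201, 8, -17.9, -5.8, -1.1, 0, 0, 0.0201, 8, -18.0, -5.4, -1.1, 0, 0, 0.0201, 8, -18.1, -5.0, -1.1, 0, 0, 0.0201, 8, -18.2, -4.7, -1.1, 0, 0, 0.0201, 8]
```

Run:
```python
from h import *
plan([0.571,-0.006,.135],-95,14,8)
```

```text
[-16.5, -10.1, 0.3, 0, 0, 0.0197, 8, -16.7, -9.8, 0.3, 0, 0, 0.0197, 8, -16.9, -9.5, 0.3, 0, 0, 0.0197, 8, -17.1, -9.1, 0.3, 0, 0, 0.0197, 8, -17.2, -8.8, 0.3, 0, 0, 0.0197, 8, -17.4, -8.5, 0.3, 0, 0, 0.0197, 8, -17.6, -8.1, 0.3, 0, 0, 0.0197, 8, -17.7, -7.8, 0.3, 0, 0, 0.0197, 8]
[-17.9, -7.4, 0.3, 0, 0, 0.0197, 8, -18.0, -7.1, 0.3, 0, 0, 0.0197, 8, -18.2, -6.7, 0.3, 0, 0, 0.0197, 8, -18.3, -6.3, 0.3, 0, 0, 0.0197, 8, -18.4, -6.0, 0.3, 0, 0, 0.0197, 8, -18.5, -5.6, 0.3, 0, 0, 0.0197, 8]
```

Request:
move_arm:
  series: [-16.5,-10.1,0.3,0,0,0.0197,8,-16.7,-9.8,0.3,0,0,0.0197,8,-16.9,-9.5,0.3,0,0,0.0197,8,-17.1,-9.1,0.3,0,0,0.0197,8,-17.2,-8.8,0.3,0,0,0.0197,8,-17.4,-8.5,0.3,0,0,0.0197,8,-17.6,-8.1,0.3,0,0,0.0197,8,-17.7,-7.8,0.3,0,0,0.0197,8]

```text
t: 3.92
tool_pos: [0.5281, -0.1131, 0.133]
tcp_rot: [3.139, 0.001, -1.541]
contact_force: [0.9, 0.5, -2.1]
grip_width: 0.013
grip_force: 58.8
```

Request:
move_arm:
  series: [-17.9,-7.4,0.3,0,0,0.0197,8,-18.0,-7.1,0.3,0,0,0.0197,8,-18.2,-6.7,0.3,0,0,0.0197,8,-18.3,-6.3,0.3,0,0,0.0197,8,-18.4,-6.0,0.3,0,0,0.0197,8,-18.5,-5.6,0.3,0,0,0.0197,8,0,0,0,0,0,0,8,0,0,0,0,0,0,8]

```text
t: 4.58
tool_pos: [0.5692, -0.0049, 0.1311]
tcp_rot: [3.139, -0.0, -1.656]
contact_force: [0.6, -0.6, -1.7]
grip_width: 0.0132
grip_force: 58.8
```

Run:
```python
from h import *
import pickle
st();d=snap('wrist');pickle.dump(d,open('w3.pkl','wb'))
e=snap('side');pickle.dump(e,open('s3.pkl','wb'))
a=cv2.resize(d['img'],None,fx=.95,fy=.95);b=cv2.resize(e['img'][150:270,210:350],(532,456),interpolation=cv2.INTER_CUBIC)[:,:]
cv2.imwrite('pics/w3.png',cv2.resize(d['img'],(784,588)))
cv2.imwrite('pics/s3.png',b)
```

```text
t 4.58 [ 0.5692 -0.0049  0.1311] [ 1.7984e+02 -2.0000e-02 -9.4880e+01] F [ 0.6 -0.6 -1.7] M [-0.09 -0.08  0.06] g 13.2 58.8 q [ 0.27  0.36 -0.05 -0.   -1.16 -0.35]
```

View pics/w3.png

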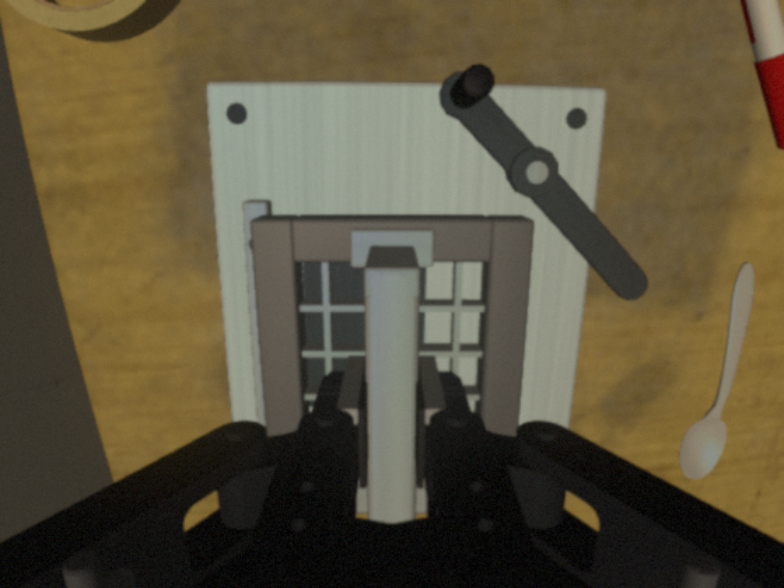

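The wrist view is clear. The bed corners are at (207,84) and (605,90) and the rail's near end spans (245–270, 203). The hub is at (537,172), the pin top at (477,80) and the arm tip at (632,285).

Run:
```python
from h import *
import pickle
d=pickle.load(open('w3.pkl','rb'))
f=lambda l,z:ray(d,[[a/1.4,b/1.4] for a,b in l],z)[:,:2]
b=f([(207,84),(605,90),(571,425)],.012);v=b[0]-b[1];w=b[2]-b[1]
print(b,np.linalg.norm(v),np.degrees(np.arctan2(v[1],v[0])),np.degrees(np.arctan2(w[1],w[0])))
a=np.arctan2(v[1],v[0]);ex=np.array([np.cos(a),np.sin(a)]);ey=np.array([-ex[1],ex[0]])
ctr=b[:2].mean(0)+.105*ey;home=ctr+.02*(ex+ey);print('ctr',ctr,'home',home)
r=f([(270,203)],.023)[0];print('rail end in bed (expect 65,-70)',(r-ctr)@ex,(r-ctr)@ey)
ax=f([(537,172)],.037)[0];pt=f([(477,80)],.073)[0];pb=f([(460,93)],.035)[0];tip=f([(632,285)],.035)[0]
for n,p in zip(('ax','pintop','pinbase','tip'),(ax,pt,pb,tip)):print(n,p,((p-ctr)@ex).round(4),((p-ctr)@ey).round(4))
print('arm ang bed',np.degrees(np.arctan2((ax-pt)@ey,(ax-pt)@ex)),np.linalg.norm(ax-pt))
T=T_tool(manip.state());fe=((ray(d,[(252/1.4,218/1.4),(533/1.4,219/1.4)],T[2,3]-.028)-T[:3,3])@T[:3,:3]*1000);print(fe)
cc=T[:2,3]-T[:2,0]*.0035;print('cass ctr in home frame',(cc-home)@ex,(cc-home)@ey)
```

```text
[[ 0.6460765  -0.11570826]
 [ 0.46100788 -0.09760427]
 [ 0.47597825  0.07635481]] 0.18595199971510523 -5.5870762911166505 85.08142426591968
ctr [ 0.56376482 -0.00215508] home [0.58561698 0.01580274]
rail end in bed (expect 65,-70) 0.06303101996029623 -0.05092928930996937
ax [ 0.50143331 -0.06317955] -0.0561 -0.0668
pintop [ 0.53205758 -0.09769111] -0.0223 -0.0982
pinbase [ 0.53268909 -0.09824072] -0.0216 -0.0987
tip [ 0.45651891 -0.00833729] -0.1061 -0.0166
arm ang bed 137.1717204668981 0.04613993201260381
[[ 50.1604772  -43.49746961  27.93359113]
 [ 49.91753134  42.74609265  28.10865049]]
cass ctr in home frame -0.014325845083829676 -0.019776238968190894
```

Request:
move_arm:
  series: [-1,-0.5,10,0,0,0.001,8,-1,-0.5,12,0,0,0.001,8,-1,-0.5,12,0,0,0.001,8,-1,-0.5,12,0,0,0.001,8,-1,-0.5,12,0,0,0.001,8,-1,-0.5,6,0,0,0.001,8,0,0,0,0,0,0,8]

```text
t: 5.27
tool_pos: [0.572, -0.0005, 0.0665]
tcp_rot: [3.138, -0.001, -1.664]
contact_force: [-0.4, -0.2, -2.6]
grip_width: 0.013
grip_force: 58.8
```

Request:
move_arm:
  series: [0,0,2,0,0,0,8,0,0,2,0,0,0,8,0,0,2,0,0,0,8,0,0,1,0,0,0,8,0,0,1,0,0,0,8,0,0,1,0,0,0,8]

```text
t: 5.77
tool_pos: [0.5736, 0.0001, 0.0599]
tcp_rot: [-3.141, 0.0, -1.663]
contact_force: [-0.0, -0.5, -1.1]
grip_width: 0.0129
grip_force: 58.8
```

Request:
move_arm:
  series: [0,0,1,0,0,0,8,0,0,1,0,0,0,8,0,0,1,0,0,0,8]

```text
t: 6.02
tool_pos: [0.5735, 0.0001, 0.0566]
tcp_rot: [-3.142, 0.0, -1.663]
contact_force: [0.5, -0.2, -1.8]
grip_width: 0.0126
grip_force: 58.8
```

Request:
move_arm:
  series: [0,0,0.5,0,0,0,8,0,0,0.5,0,0,0,8,0,0,0,0,0,0,8]

```text
t: 6.27
tool_pos: [0.5735, 0.0001, 0.0559]
tcp_rot: [-3.141, -0.0, -1.663]
contact_force: [-0.1, -0.0, -0.7]
grip_width: 0.0129
grip_force: 59.0
```

Request:
move_arm:
  series: [0,0,0.5,0,0,0,8,0,0,0.5,0,0,0,8,0,0,0,0,0,0,8]

```text
t: 6.52
tool_pos: [0.5736, 0.0001, 0.0558]
tcp_rot: [-3.141, -0.0, -1.663]
contact_force: [-3.3, 1.1, 6.9]
grip_width: 0.0128
grip_force: 60.1
```

Request:
move_arm:
  series: [0,0,0.5,0,0,0,8,0,0,0.5,0,0,0,8,0,0,0,0,0,0,8]

```text
t: 6.77
tool_pos: [0.5736, 0.0001, 0.0558]
tcp_rot: [-3.14, -0.0, -1.663]
contact_force: [-7.5, 1.3, 13.6]
grip_width: 0.0131
grip_force: 60.9
```

Request:
move_arm:
  series: [0,0,-1.2,0,0,0,8,0,-2,0,0,0,0,8,0,-2,0,0,0,0,8,0,-2,0,0,0,0,8,0,-1,0,0,0,0,8,0,-1,0,0,0,0,8]

```text
t: 7.27
tool_pos: [0.5812, -0.0008, 0.0558]
tcp_rot: [3.141, -0.001, -1.663]
contact_force: [-6.1, -0.3, 8.2]
grip_width: 0.0126
grip_force: 60.3
```

Request:
move_arm:
  series: [0,-1,0,0,0,0,8,0,-1,0,0,0,0,8,0,0,0,0,0,0,8]

```text
t: 7.52
tool_pos: [0.5829, -0.001, 0.0558]
tcp_rot: [3.141, -0.001, -1.663]
contact_force: [-7.3, 1.3, 9.3]
grip_width: 0.0131
grip_force: 60.4
```

Request:
move_arm:
  series: [0,-1,-0.5,0,0,0,8,0,-1,0,0,0,0,8,0,0,0,0,0,0,8]

```text
t: 7.77
tool_pos: [0.5832, -0.0009, 0.0558]
tcp_rot: [3.137, -0.0, -1.664]
contact_force: [-11.4, 3.2, 12.0]
grip_width: 0.0129
grip_force: 60.8
```

Request:
move_arm:
  series: [0,-1,0,0,0,0,8,0,-1,0,0,0,0,8,0,0,0,0,0,0,8]

```text
t: 8.02
tool_pos: [0.5833, -0.0009, 0.0559]
tcp_rot: [3.133, -0.001, -1.664]
contact_force: [-17.7, 4.7, 18.0]
grip_width: 0.0129
grip_force: 61.5
```

Request:
move_arm:
  series: [0,1.6,-1,0,0,0,8,-2,0,0,0,0,0,8,-2,0,0,0,0,0,8,-2,0,0,0,0,0,8,-2,0,0,0,0,0,8,-1,0,0,0,0,0,8,0,0,0,0,0,0,8]

```text
t: 8.6
tool_pos: [0.5839, 0.0055, 0.056]
tcp_rot: [3.136, -0.004, -1.664]
contact_force: [-8.1, -6.2, 6.1]
grip_width: 0.0126
grip_force: 60.1
```

Request:
move_arm:
  series: [-1,0,0,0,0,0,8,-1,0,0,0,0,0,8,0,0,0,0,0,0,8]

```text
t: 8.85
tool_pos: [0.5841, 0.0074, 0.056]
tcp_rot: [3.136, -0.005, -1.664]
contact_force: [-8.4, -6.9, 7.0]
grip_width: 0.0126
grip_force: 60.1
```

Request:
move_arm:
  series: [-1.5,0,0,0,0,0,8,-1.5,0,0,0,0,0,8,0,0,0,0,0,0,8]

```text
t: 9.1
tool_pos: [0.5844, 0.01, 0.0561]
tcp_rot: [3.136, -0.005, -1.664]
contact_force: [-8.0, -7.3, 6.0]
grip_width: 0.0131
grip_force: 60.1
```

Request:
move_arm:
  series: [-1,0,0,0,0,0,8,-1,0,0,0,0,0,8,0,0,0,0,0,0,8]

```text
t: 9.35
tool_pos: [0.5844, 0.0102, 0.0562]
tcp_rot: [3.135, -0.008, -1.664]
contact_force: [-7.9, -14.3, 6.6]
grip_width: 0.0126
grip_force: 60.1
```

Request:
move_arm:
  series: [-1,0,0,0,0,0,8,-1,0,0,0,0,0,8,0,0,0,0,0,0,8]

```text
t: 9.6
tool_pos: [0.5844, 0.0105, 0.0565]
tcp_rot: [3.135, -0.011, -1.664]
contact_force: [-7.3, -20.3, 8.3]
grip_width: 0.0128
grip_force: 60.2
```

Request:
move_arm:
  series: [1.8,0.8,0,0,0,0,8,0,0,0,0,0,0,8,0,0,0,0,0,0,40,0,0,0,0,0,0,40,0,0,0,0,0,0,40,0,0,0,0,0,0,40]

```text
t: 10.1
tool_pos: [0.587, 0.0156, 0.0564]
tcp_rot: [-3.141, 0.001, -1.663]
contact_force: [0.4, -0.5, 0.2]
grip_width: 0.0399
grip_force: 0.0
```

Request:
move_arm:
  series: [0,0,-20,0,0,0,45,0,0,-40,0,0,0,60,0,0,-40,0,0,0,85,0,0,-40,0,0,0,85,10,0,-20,0,0,0,85,10,0,0,0,0,0,85,0,0,0,0,0,0,85,0,0,0,0,0,0,85]

```text
t: 10.77
tool_pos: [0.5845, -0.0045, 0.2158]
tcp_rot: [3.141, 0.001, -1.664]
contact_force: [-0.8, -1.3, 0.4]
grip_width: 0.0851
grip_force: 0.0
```

Run:
```python
from h import *
import pickle
st();d=snap('wrist');pickle.dump(d,open('w4.pkl','wb'))
cv2.imwrite('pics/w4.png',cv2.resize(d['img'],(784,588),interpolation=cv2.INTER_CUBIC))
```

```text
t 10.77 [ 0.5845 -0.0045  0.2158] [ 1.7996e+02  3.0000e-02 -9.5330e+01] F [-0.8 -1.3  0.4] M [ 0.05  0.03 -0.02] g 85.1 0.0 q [ 0.26  0.33  0.14 -0.   -1.37 -0.35]
```

View pics/w4.png

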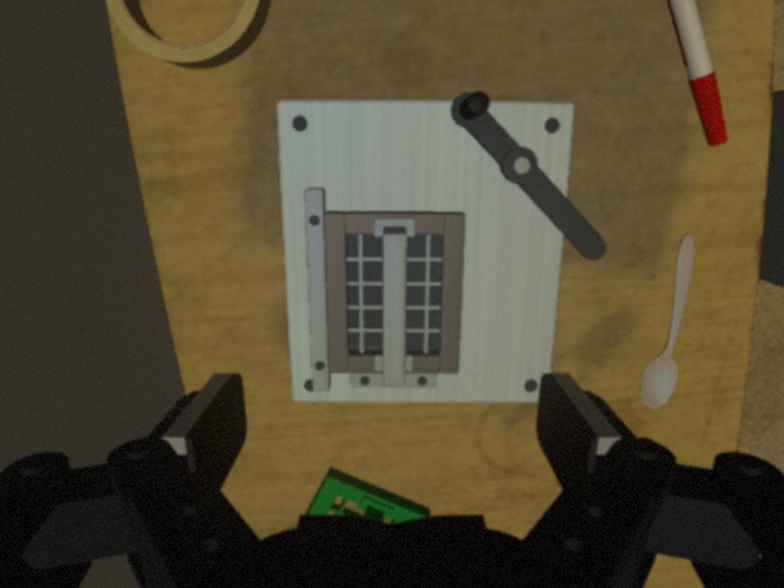

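The view shows the cassette against the rail on its left and the side stop at its bottom edge, with the keeper still open. To be sure it's seated, I'll push it low on the frame with closed fingers, first toward the rail and then toward the stop.

Run:
```python
from h import *
plan([0.505,.0225,.10],-95.4,6,0)
```

```text
[-3.2, 13.6, 19.2, 0, 0, 0.0003, 0, -3.2, 13.6, 19.2, 0, 0, 0.0003, 0, -3.2, 13.6, 19.2, 0, 0, 0.0003, 0, -3.2, 13.6, 19.2, 0, 0, 0.0003, 0, -3.2, 13.6, 19.2, 0, 0, 0.0003, 0, -3.2, 13.6, 19.2, 0, 0, 0.0003, 0]
```

Request:
move_arm:
  series: [-3.2,13.6,19.2,0,0,0.0003,0,-3.2,13.6,19.2,0,0,0.0003,0,-3.2,13.6,19.2,0,0,0.0003,0,-3.2,13.6,19.2,0,0,0.0003,0,-3.2,13.6,19.2,0,0,0.0003,0,-3.2,13.6,19.2,0,0,0.0003,0,0,0,0,0,0,0,0]

```text
t: 11.4
tool_pos: [0.4997, 0.0222, 0.0963]
tcp_rot: [3.131, -0.002, -1.665]
contact_force: [-0.1, 0.1, -0.4]
grip_width: 0.0002
grip_force: 0.0
```

Request:
move_arm:
  series: [0,0,16,0,0,0,0,0,0,16,0,0,0,0,0,0,16,0,0,0,0,0,0,12,0,0,0,0,0,0,4,0,0,0,0,0,0,0,0,0,0,0]

```text
t: 11.9
tool_pos: [0.5049, 0.0219, 0.0362]
tcp_rot: [3.139, -0.001, -1.665]
contact_force: [1.1, 0.2, 0.8]
grip_width: 0.0002
grip_force: 0.0
```

```bash
python3 -c "
from h import *
st()"
```

```text
t 11.9 [0.5049 0.0219 0.0362] [ 1.7987e+02 -7.0000e-02 -9.5390e+01] F [1.1 0.2 0.8] M [ 0.05 -0.05 -0.04] g 0.2 0.0 q [ 0.35  0.34 -0.35  0.   -0.88 -0.45]
```

Now I'll push toward the rail (tool −y).

Request:
move_arm:
  series: [0,-5,0,0,0,0,0,0,-5,0,0,0,0,0,0,-3,0,0,0,0,0,0,-2,0,0,0,0,0,0,-2,0,0,0,0,0,0,0,0,0,0,0,0]

```text
t: 12.4
tool_pos: [0.5227, 0.0204, 0.0374]
tcp_rot: [-3.141, 0.0, -1.665]
contact_force: [0.1, -0.5, -0.9]
grip_width: -0.0004
grip_force: 0.0
```

Request:
move_arm:
  series: [0,-2,0,0,0,0,0,0,-2,0,0,0,0,0,0,0,0,0,0,0,0]

```text
t: 12.65
tool_pos: [0.5265, 0.02, 0.0373]
tcp_rot: [-3.141, 0.0, -1.665]
contact_force: [0.1, -0.1, -0.8]
grip_width: -0.0
grip_force: 0.0
```

Request:
move_arm:
  series: [0,-2,0,0,0,0,0,0,-2,0,0,0,0,0,0,0,0,0,0,0,0]

```text
t: 12.9
tool_pos: [0.5305, 0.0196, 0.0372]
tcp_rot: [-3.141, -0.0, -1.665]
contact_force: [-1.5, 0.3, 0.0]
grip_width: 0.0003
grip_force: 0.0
```

Request:
move_arm:
  series: [0,-2,0,0,0,0,0,0,-2,0,0,0,0,0,0,0,0,0,0,0,0]

```text
t: 13.15
tool_pos: [0.5333, 0.0192, 0.0369]
tcp_rot: [3.139, -0.0, -1.666]
contact_force: [-3.8, -0.2, 1.1]
grip_width: 0.0
grip_force: 1.7
```

Request:
move_arm:
  series: [0,-1,0,0,0,0,0,0,0,0,0,0,0,0]

```text
t: 13.32
tool_pos: [0.5334, 0.0191, 0.0368]
tcp_rot: [3.138, -0.0, -1.666]
contact_force: [-7.0, 1.7, 2.9]
grip_width: -0.0001
grip_force: 3.2
```

Request:
move_arm:
  series: [0,-2,0,0,0,0,0,0,-1,0,0,0,0,0,0,0,0,0,0,0,0]

```text
t: 13.57
tool_pos: [0.5337, 0.019, 0.0366]
tcp_rot: [3.133, -0.001, -1.666]
contact_force: [-14.9, 5.6, 12.7]
grip_width: 0.0004
grip_force: 8.7
```

Request:
move_arm:
  series: [0,10,0,0,0,0,0,0,12,-10,0,0,0,0,0,0,-30,0,0,0,0,0,0,-30,0,0,0,0,0,0,0,0,0,0,0]

```text
t: 13.98
tool_pos: [0.5203, 0.0214, 0.1134]
tcp_rot: [-3.13, 0.002, -1.663]
contact_force: [1.3, 0.8, -0.3]
grip_width: -0.0004
grip_force: 0.0
```

Run:
```python
from h import *
st()
a=np.radians(-5.5);ex=np.array([np.cos(a),np.sin(a)]);ey=np.array([-ex[1],ex[0]]);h=np.array([.585,.0148])
p=h-(.055+.011+.015)*ey;print(p)
plan([*p,.10],-95.5,7,0)
```

```text
t 13.98 [0.5203 0.0214 0.1134] [-1.7934e+02  1.3000e-01 -9.5310e+01] F [ 1.3  0.8 -0.3] M [ 0.02 -0.13  0.01] g -0.4 0.0 q [ 0.34  0.27 -0.22  0.   -1.06 -0.44]
[ 0.57723649 -0.06582709]
[11.7, -9.3, 1.9, 0, 0, 0.0005, 0, 11.6, -9.3, 1.9, 0, 0, 0.0005, 0, 11.6, -9.3, 1.9, 0, 0, 0.0005, 0, 11.6, -9.3, 1.9, 0, 0, 0.0005, 0, 11.6, -9.3, 1.9, 0, 0, 0.0005, 0, 11.6, -9.3, 1.9, 0, 0, 0.0005, 0, 11.6, -9.3, 1.9, 0, 0, 0.0005, 0]
```

Request:
move_arm:
  series: [11.6,-9.3,1.9,0,0,0.0005,0,11.6,-9.3,1.9,0,0,0.0005,0,11.6,-9.3,1.9,0,0,0.0005,0,11.6,-9.3,1.9,0,0,0.0005,0,11.6,-9.3,1.9,0,0,0.0005,0,11.6,-9.3,1.9,0,0,0.0005,0,11.6,-9.3,1.9,0,0,0.0005,0,0,0,0,0,0,0,0]

```text
t: 14.65
tool_pos: [0.5745, -0.0681, 0.0932]
tcp_rot: [-3.141, -0.001, -1.67]
contact_force: [-0.2, -0.5, -0.0]
grip_width: 0.0002
grip_force: 0.0
```

Request:
move_arm:
  series: [0,0,15,0,0,0,0,0,0,20,0,0,0,0,0,0,20,0,0,0,0,0,0,8,0,0,0,0,0,0,0,0,0,0,0]

```text
t: 15.07
tool_pos: [0.5727, -0.0661, 0.0304]
tcp_rot: [3.14, -0.001, -1.668]
contact_force: [-0.0, 0.7, 0.3]
grip_width: -0.0002
grip_force: 0.0
```

Request:
move_arm:
  series: [-4,0,0,0,0,0,0,-4,0,0,0,0,0,0,-2,0,0,0,0,0,0,-2,0,0,0,0,0,0,0,0,0,0,0,0,0]

```text
t: 15.48
tool_pos: [0.5746, -0.0536, 0.0311]
tcp_rot: [-3.141, 0.0, -1.668]
contact_force: [0.2, 0.4, 0.8]
grip_width: 0.0
grip_force: 0.0
```

Request:
move_arm:
  series: [-2,0,-3,0,0,0,0,-1,0,0,0,0,0,0,0,0,0,0,0,0,0]

```text
t: 15.73
tool_pos: [0.5749, -0.051, 0.0343]
tcp_rot: [-3.141, 0.0, -1.669]
contact_force: [0.3, -0.8, -0.2]
grip_width: -0.0001
grip_force: 0.0
```

Request:
move_arm:
  series: [-1,0,0,0,0,0,0,-1,0,0,0,0,0,0,0,0,0,0,0,0,0]

```text
t: 15.98
tool_pos: [0.5748, -0.0503, 0.034]
tcp_rot: [3.141, -0.002, -1.668]
contact_force: [-0.3, -4.6, 1.8]
grip_width: -0.0004
grip_force: 2.4
```

Request:
move_arm:
  series: [-1,0,0,0,0,0,0,-1,0,0,0,0,0,0,0,0,0,0,0,0,0]

```text
t: 16.23
tool_pos: [0.5746, -0.0502, 0.034]
tcp_rot: [3.14, -0.005, -1.668]
contact_force: [0.5, -12.2, 1.1]
grip_width: -0.0001
grip_force: 5.8
```

Request:
move_arm:
  series: [12,0,0,0,0,0,0,10,0,-20,0,0,0,0,0,0,-40,0,0,0,20,0,0,-20,0,0,0,40,0,0,0,0,0,0,40]

```text
t: 16.65
tool_pos: [0.5761, -0.0697, 0.1195]
tcp_rot: [-3.132, 0.001, -1.668]
contact_force: [0.7, 0.2, 0.2]
grip_width: 0.0359
grip_force: 0.0
```

Run:
```python
from h import *
import pickle
d=pickle.load(open('w4.pkl','rb'))
f=lambda l,z:ray(d,[[a/1.4,b/1.4] for a,b in l],z)[0,:2]
ax=f([(520,166)],.037);pt=f([(476,102)],.073);print(ax,pt,np.linalg.norm(ax-pt),np.degrees(np.arctan2(*(pt-ax)[::-1])))
st();plan([.5315,-.0985,.11],-48,8,40)
```

```text
[ 0.50239952 -0.06271728] [ 0.53287156 -0.0978016 ] 0.04646993221495047 -49.024468029945425
t 16.65 [ 0.5761 -0.0697  0.1195] [-1.7943e+02  7.0000e-02 -9.5590e+01] F [0.7 0.2 0.2] M [-0.04 -0.05  0.03] g 35.9 0.0 q [ 0.15  0.38 -0.06  0.   -1.13 -0.25]
[4.1, 5.2, 1.2, 0, 0, -0.1038, 40, 3.6, 5.6, 1.2, 0, 0, -0.1038, 40, 3.0, 5.9, 1.2, 0, 0, -0.1038, 40, 2.3, 6.2, 1.2, 0, 0, -0.1038, 40, 1.7, 6.4, 1.2, 0, 0, -0.1038, 40, 1.0, 6.6, 1.2, 0, 0, -0.1038, 40, 0.3, 6.6, 1.2, 0, 0, -0.1038, 40, -0.4, 6.6, 1.2, 0, 0, -0.1038, 40]
```

Request:
move_arm:
  series: [4.1,5.2,1.2,0,0,-0.1038,40,3.6,5.6,1.2,0,0,-0.1038,40,3.0,5.9,1.2,0,0,-0.1038,40,2.3,6.2,1.2,0,0,-0.1038,40,1.7,6.4,1.2,0,0,-0.1038,40,1.0,6.6,1.2,0,0,-0.1038,40,0.3,6.6,1.2,0,0,-0.1038,40,-0.4,6.6,1.2,0,0,-0.1038,40]

```text
t: 17.32
tool_pos: [0.5279, -0.0981, 0.104]
tcp_rot: [-3.141, 0.001, -0.834]
contact_force: [0.7, 0.1, 0.4]
grip_width: 0.0399
grip_force: 0.0
```

Request:
move_arm:
  series: [0,0,0,0,0,0,40,0,0,0,0,0,0,40]

```text
t: 17.48
tool_pos: [0.5282, -0.098, 0.1043]
tcp_rot: [-3.141, 0.0, -0.842]
contact_force: [-0.1, -0.4, 0.6]
grip_width: 0.0401
grip_force: 0.0
```

Run:
```python
from h import *
st();plan([.5325,-.098,.060],-49,4,40)
```

```text
t 17.48 [ 0.5282 -0.098   0.1043] [-1.7997e+02  2.0000e-02 -4.8240e+01] F [-0.1 -0.4  0.6] M [-0.03 -0.04 -0.04] g 40.1 0.0 q [ 0.11  0.32 -0.18 -0.   -1.07  0.62]
[0.7, -0.8, 11.1, 0, 0, 0.0033, 40, 0.7, -0.8, 11.1, 0, 0, 0.0033, 40, 0.7, -0.8, 11.1, 0, 0, 0.0033, 40, 0.7, -0.8, 11.1, 0, 0, 0.0033, 40]
```

Request:
move_arm:
  series: [0.7,-0.8,11,0,0,0.0033,40,0.7,-0.8,11,0,0,0.0033,40,0.7,-0.8,11,0,0,0.0033,40,0.7,-0.8,11,0,0,0.0033,40,0,0,0,0,0,0,40]

```text
t: 17.9
tool_pos: [0.5316, -0.0975, 0.0581]
tcp_rot: [3.139, 0.003, -0.855]
contact_force: [-0.3, -0.3, -0.0]
grip_width: 0.04
grip_force: 0.0
```

Request:
move_arm:
  series: [0,0,0,0,0,0,5,0,0,0,0,0,0,5,0,0,0,0,0,0,5,0,0,0,0,0,0,5]
  force: 25

```text
t: 18.23
tool_pos: [0.5332, -0.0978, 0.0611]
tcp_rot: [-3.14, -0.001, -0.852]
contact_force: [0.0, 0.5, 1.5]
grip_width: 0.0111
grip_force: 25.3
```

Run:
```python
from h import *
st()
# arc rows: constant body twist, tail angle dec by dth per row; tool x ~ radial
s=manip.state();r=45
for n in (16,):
    dth=np.radians(91.4)/n
    y=s['tcp_rot'][2];tail=np.radians(-49)
    # world displacement of first chord, in tool frame
    dp=r*(np.array([np.cos(tail-dth),np.sin(tail-dth)])-[np.cos(tail),np.sin(tail)])
    c,sn=np.cos(y),np.sin(y);print(dth,c*dp[0]+sn*dp[1],sn*dp[0]-c*dp[1])
```

```text
t 18.23 [ 0.5332 -0.0978  0.0611] [-1.7993e+02 -7.0000e-02 -4.8800e+01] F [0.  0.5 1.5] M [-0.09 -0.12 -0.05] g 11.1 25.3 q [ 0.11  0.37 -0.23  0.   -0.97  0.61]
0.09970193352017608 -0.2388139290788529 4.478365964565594
```

The pin is gripped. I'll swing it clockwise along the arc.

Request:
move_arm:
  series: [-0.24,4.48,0,0,0,0.0997,5,-0.24,4.48,0,0,0,0.0997,5,-0.24,4.48,0,0,0,0.0997,5,-0.24,4.48,0,0,0,0.0997,5,-0.24,4.48,0,0,0,0.0997,5,-0.24,4.48,0,0,0,0.0997,5]

```text
t: 18.73
tool_pos: [0.5084, -0.1093, 0.0611]
tcp_rot: [-3.141, -0.001, -1.454]
contact_force: [-1.1, -3.4, 1.9]
grip_width: 0.0107
grip_force: 25.3
```

Request:
move_arm:
  series: [-0.24,4.48,0,0,0,0.0997,5,-0.24,4.48,0,0,0,0.0997,5,-0.24,4.48,0,0,0,0.0997,5,-0.24,4.48,0,0,0,0.0997,5,-0.24,4.48,0,0,0,0.0997,5]

```text
t: 19.15
tool_pos: [0.4853, -0.1068, 0.0611]
tcp_rot: [3.141, -0.002, -1.953]
contact_force: [-3.2, -4.2, 4.0]
grip_width: 0.0109
grip_force: 25.6
```

Request:
move_arm:
  series: [-0.24,4.48,0,0,0,0.0997,5,-0.24,4.48,0,0,0,0.0997,5,-0.24,4.48,0,0,0,0.0997,5,0,0,0,0,0,0,5]

```text
t: 19.48
tool_pos: [0.4726, -0.0998, 0.061]
tcp_rot: [3.14, -0.003, -2.252]
contact_force: [-5.5, -3.8, 5.8]
grip_width: 0.0111
grip_force: 25.8
```

Run:
```python
from h import *
st();p=manip.state()['tool_pos'][:2]-[.502,-.063];print(np.degrees(np.arctan2(p[1],p[0])),np.linalg.norm(p))
```

```text
t 19.48 [ 0.4726 -0.0998  0.061 ] [ 179.93   -0.19 -129.06] F [-5.5 -3.8  5.8] M [-1.44  1.98 -0.  ] g 11.1 25.8 q [ 0.12  0.27 -0.38  0.   -0.92 -0.8 ]
-128.63950244672498 0.047072642880607536
```

Two more rows reach nominal, and I'll add a little beyond that onto the stop.

Request:
move_arm:
  series: [-0.24,4.48,0,0,0,0.0997,5,-0.24,4.48,0,0,0,0.0997,5,0,0,0,0,0,0,5]

```text
t: 19.73
tool_pos: [0.4659, -0.0934, 0.061]
tcp_rot: [3.14, -0.004, -2.452]
contact_force: [-7.5, -4.1, 7.2]
grip_width: 0.0107
grip_force: 26.0
```

Request:
move_arm:
  series: [-0.1,2.2,0,0,0,0.04,5,-0.1,2.2,0,0,0,0.04,5,0,0,0,0,0,0,5]

```text
t: 19.98
tool_pos: [0.4652, -0.0918, 0.0612]
tcp_rot: [-3.138, -0.004, -2.528]
contact_force: [-0.7, -15.3, 1.2]
grip_width: 0.0107
grip_force: 25.6
```

Run:
```python
from h import *
st();p=manip.state()['tool_pos'][:2]-[.502,-.063];print(np.degrees(np.arctan2(p[1],p[0])),np.linalg.norm(p))
```

```text
t 19.98 [ 0.4652 -0.0918  0.0612] [-179.78   -0.22 -144.82] F [ -0.7 -15.3   1.2] M [-4.92  0.23 -0.05] g 10.7 25.6 q [ 0.14  0.26 -0.41  0.01 -0.91 -1.1 ]
-141.93090913066092 0.04674426456631218
```

Request:
move_arm:
  series: [0,2,0,0,0,0,5,0,2,0,0,0,0,5,0,0,0,0,0,0,5]

```text
t: 20.23
tool_pos: [0.465, -0.0913, 0.0614]
tcp_rot: [-3.132, -0.004, -2.524]
contact_force: [8.0, -30.9, -10.8]
grip_width: 0.011
grip_force: 25.6
```

Request:
move_arm:
  series: [0,-3,0,0,0,0,5,0,0,0,0,0,0,30,0,0,0,0,0,0,40,0,0,0,0,0,0,40,0,0,0,0,0,0,40]

```text
t: 20.65
tool_pos: [0.4654, -0.0878, 0.0605]
tcp_rot: [-3.142, 0.001, -2.527]
contact_force: [-0.3, -0.1, -0.1]
grip_width: 0.0397
grip_force: 0.0
```

Request:
move_arm:
  series: [0,0,-20,0,0,0,40,0,0,-40,0,0,0,40,0,0,-40,0,0,0,40,0,0,-40,0,0,0,40,10,0,-20,0,0,0,40,0,0,0,0,0,0,40]

```text
t: 21.15
tool_pos: [0.4591, -0.0942, 0.2262]
tcp_rot: [-3.135, 0.009, -2.526]
contact_force: [0.0, -1.0, -0.3]
grip_width: 0.0399
grip_force: 0.0
```

Run:
```python
from h import *
import pickle
st();d=snap('wrist');pickle.dump(d,open('w5.pkl','wb'));cv2.imwrite('pics/w5.png',cv2.resize(d['img'],(784,588),interpolation=cv2.INTER_CUBIC))
```

```text
t 21.15 [ 0.4591 -0.0942  0.2262] [-179.63    0.49 -144.72] F [ 0.  -1.  -0.3] M [ 0.03 -0.06  0.02] g 39.9 0.0 q [ 0.13  0.09 -0.15  0.   -1.32 -1.09]
```

View pics/w5.png

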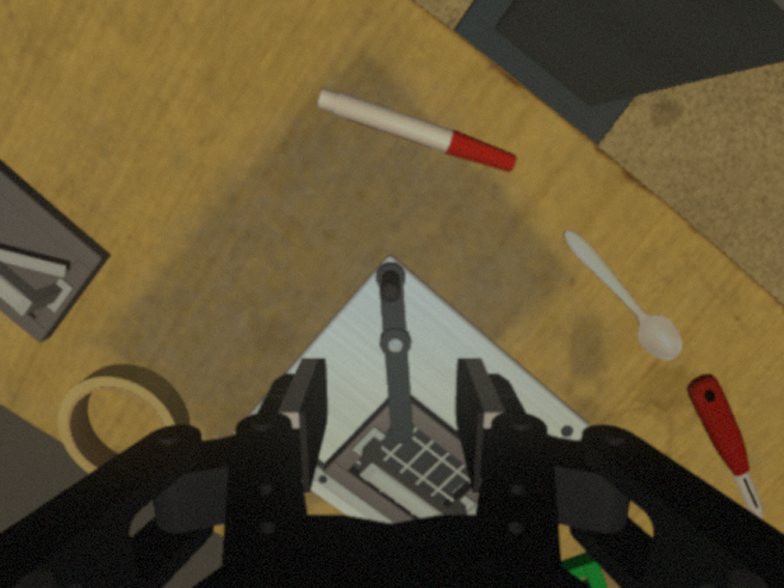

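The picture shows the keeper arm lying over the cassette's corner, with the pin at (391,275), the hub at (395,345) and the arm tip at (401,440). I'll check its angle, then hand in.

Run:
```python
from h import *
import pickle
d=pickle.load(open('w5.pkl','rb'))
q=ray(d,[[391/1.4,274/1.4],[401/1.4,440/1.4]],.035);v=q[1]-q[0];a=np.degrees(np.arctan2(v[1],v[0]));print('arm in bed',a+5.4)
if abs(a+5.4-45)<4: print(manip.job_done())
```

```text
arm in bed 44.02617331607245
the job is handed in; nothing more can be done
None
```

I fitted the grid cassette against the back rail and then the side stop, turned the keeper to its end stop over the cassette's corner, left the other cassette alone, and handed the job in at about 21 s of the 54 s allowed; no verdict came back.

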